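Move the barrel samples to the tasting paddle in their order

TASK

Four unlabelled barrel samples stand in the light cellar paddle, and only their order from its handle tells which cask each came from. Move them one by one into the empty dark tasting paddle in the same order counted from its handle: the flask nearest the one handle goes nearest the other, and so on to the far end, each fully down in its well. Keep the flasks upright, set them down without dropping them, and leave the beaker and the tealight where they stand.

Things in the scene. Friction and masses are not known exactly. Their poses are not given: they have to be found in the camera images.
- sample_1: green flask with cork stopper, one of four alike; starts in the cellar paddle's well nearest the handle. Body 38 mm across to 68 mm up, shoulder to 88, straight neck 24 mm across from 88 to 118 (grip here, closing across the row: neighbours are 52 mm apart along it), cork 19 mm across to 130 mm; about 0.16 kg. Origin: centre of underside, z up.
- sample_2: green flask with cork stopper, one of four alike; starts in the cellar paddle's well second from the handle. Body 38 mm across to 68 mm up, shoulder to 88, straight neck 24 mm across from 88 to 118 (grip here, closing across the row: neighbours are 52 mm apart along it), cork 19 mm across to 130 mm; about 0.16 kg. Origin: centre of underside, z up.
- sample_3: green flask with cork stopper, one of four alike; starts in the cellar paddle's well third from the handle. Body 38 mm across to 68 mm up, shoulder to 88, straight neck 24 mm across from 88 to 118 (grip here, closing across the row: neighbours are 52 mm apart along it), cork 19 mm across to 130 mm; about 0.16 kg. Origin: centre of underside, z up.
- sample_4: green flask with cork stopper, one of four alike; starts in the cellar paddle's well farthest from the handle. Body 38 mm across to 68 mm up, shoulder to 88, straight neck 24 mm across from 88 to 118 (grip here, closing across the row: neighbours are 52 mm apart along it), cork 19 mm across to 130 mm; about 0.16 kg. Origin: centre of underside, z up.
- cellar_paddle: Light wood, full at the start. Flight paddle: board 214x70x26 mm with a grip (the handle, 36 mm wide) reaching 56 mm beyond one end. Four wells in a row, 43.5 mm across, 2 mm chamfer, 18 mm deep, floors 8 mm above the underside. Origin: centre of the board's underside; x along the row, handle at the -x end, z up; wells at x = -78, -26, 26, 78 mm, y = 0. Fixed, at any yaw, left or right.
- tasting_paddle: Dark wood, empty at the start. Flight paddle: board 214x70x26 mm with a grip (the handle, 36 mm wide) reaching 56 mm beyond one end. Four wells in a row, 43.5 mm across, 2 mm chamfer, 18 mm deep, floors 8 mm above the underside. Origin: centre of the board's underside; x along the row, handle at the -x end, z up; wells at x = -78, -26, 26, 78 mm, y = 0. Fixed, at any yaw, left or right.
- beaker: stoneware beaker with a dark band, 63 mm across, 80 mm high, a bystander. Origin: centre of its underside.
- tealight: tealight in a metal cup, 38 mm across, 42 mm high with its flame, a bystander. Origin: centre of its underside.
Things that resemble listed ones, but are neither listed nor needed, are in the scene too. What is shaped like the sample_2 but blue is not meant.

How it is judged:
At the end, for the whole second after the job is handed in: Each flask stands upright (within 7 degrees), free and at rest, in the tasting paddle's well of the same rank from the handle as its old one: within 8 mm of the well's centre, at most 4 mm off its floor. Beaker and tealight are within 15 mm of where they stood (x of sample_1 in the frame of tasting_paddle between -0.086 and -0.07 m and y of sample_1 in the frame of tasting_paddle between -0.008 and 0.008 m and z of sample_1 in the frame of tasting_paddle between 0.005 and 0.012 m and angle between each of sample_1, sample_2, sample_3, sample_4's own z axis and vertical below 0.12 rad and linear speed of each of sample_1, sample_2, sample_3, sample_4 below 0.02 m/s and contact force between each of sample_1, sample_2, sample_3, sample_4 and the fingers below 0.1 N and x of sample_2 in the frame of tasting_paddle between -0.034 and -0.018 m and y of sample_2 in the frame of tasting_paddle between -0.008 and 0.008 m and z of sample_2 in the frame of tasting_paddle between 0.005 and 0.012 m and x of sample_3 in the frame of tasting_paddle between 0.018 and 0.034 m and y of sample_3 in the frame of tasting_paddle between -0.008 and 0.008 m and z of sample_3 in the frame of tasting_paddle between 0.005 and 0.012 m and x of sample_4 in the frame of tasting_paddle between 0.07 and 0.086 m and y of sample_4 in the frame of tasting_paddle between -0.008 and 0.008 m and z of sample_4 in the frame of tasting_paddle between 0.005 and 0.012 m and distance of each of beaker, tealight from where it was at the start of the episode below 0.015 m); the robot touches nothing.
It fails at once if a flask was tipped over by more than about 30 degrees (angle between any of sample_1, sample_2, sample_3, sample_4's own z axis and vertical above 0.52 rad).
It fails at once if a flask was dropped (fell at more than 0.6 m/s out of the grip, about 2 cm of free fall) ((linear speed of sample_1 above 0.6 m/s and contact force between sample_1 and the fingers below 0.1 N) or (linear speed of sample_2 above 0.6 m/s and contact force between sample_2 and the fingers below 0.1 N) or (linear speed of sample_3 above 0.6 m/s and contact force between sample_3 and the fingers below 0.1 N) or (linear speed of sample_4 above 0.6 m/s and contact force between sample_4 and the fingers below 0.1 N)).
It fails at once if the beaker or the tealight was pushed more than 15 mm (distance of any of beaker, tealight from where it was at the start of the episode above 0.015 m).
It also fails if it takes over 128 s, if anything falls off the work surface, if the arm or the gripper's body presses on something with over 40 N, if the wrist force passes 120 N, or if a joint passes its speed limit or range.

ROBOT

A 6-joint arm with a two-finger parallel gripper is mounted at the origin on the work surface; the furniture and walls round the work are solid. World frame = base frame: x ahead of the robot, y to its left, z up, the work surface at z = 0. Lengths are in m, angles in rad, forces in N, time in s.
With the tool pointing down it reaches from about 0.25 to 0.775 m from the base axis. Payload 4 kg.
Tool frame: the origin (TCP) lies on the centre line of the jaws, within the pads' length; the fingertips stand 25 mm ahead of it and the grasp point (between the pads) lies 6 mm ahead of it; z points along the fingers, y is the line along which they close (so a half turn about z gives the same grasp; the last joint's range is limited). The gripper opens to 94 mm and grips with 3 to 60 N. Pads are 16 mm wide; open, the fingers measure 119 mm over their backs; the gripper's body (75 mm by 177 mm) begins 78 mm behind the grasp point.
Start: joints at [1.112, 0.087, 1.371, -0, 1.684, -0.103], TCP at [0.192, 0.516, 0.231] pointing down, gripper open.
Joint ranges: [-3.1, 3.1], [-0.76, 2.03], [0.27, 2.55], [-1.08, 4.22], [0.17, 2.65], [-2.57, 2.57]. Speed limits (rad/s): [2.79, 2.79, 3.14, 3.14, 3.14, 3.14].

INTERFACE

Orientations are given as [roll, pitch, yaw] about the fixed x, y, z axes, in that order (R = Rz(yaw) Ry(pitch) Rx(roll)).
In Python, from bench import sensors, optics, ticket gives the robot as it stands.
- The arm moves only by the tool send_rows, never from a script. Its argument "rows" is a list of rows, each a list of 6 numbers: the shift along the world's x, y, z in mm, then the turn, a rotation vector about the world's x, y, z in rad. In form: [[x, y, z, wx, wy, wz], ...]. A call has 1 to 8 rows; each row shifts and turns the commanded pose from where the row before left it; what a row does not reach is not made up. A row lasts 1/12 s, in which the tool goes at most 41.7 mm and 7.16 degrees, less where a joint would pass 70% of its speed; a pose out of reach is approached as far as the arm can. A call is refused whole if a number of a shift passes 41.7 or a number of a turn 0.125, either way. A call with a gripper value outside its range is refused whole. "grip" is the finger opening in mm, from 0 to 94, set as the call begins (left out, the last holds). The fingers move at their own pace and stop on an object; the grip force is fixed at half the most. Time passes only in rows, so rows that do not move let the fingers close. It gives the time, the measured TCP pose, the force, the opening and the grip force at its end, in the units of the state.
- sensors.get_obs(): the state, without advancing time (a new reading comes with each control period).
- optics.snapshot(name): name is "side" or "top"; returns the picture (420x560x3 uint8, red, green, blue); there is no depth.
- optics.camera_model(name): a dict with "vertical_fov" (degrees; the focal length in pixels is half the picture's height over the tangent of half this angle, whatever the lens; pixels are square), "cx", "cy" (the principal point, pixels), "R" (3x3) and "t" (3): a world point X has camera coordinates R X + t. Camera axes: x right, y down, z forward; pixel columns grow to the right and rows downward; lengths in m; the calibration is good to about 2 mm. A picture is of the moment at which its call begins. camera_model takes no time and is no camera call.
- ticket.close_job(): hands the job in; it is judged then, once.
The state is a dict: "time": time; "joint_positions": joint angles; "qvel": joint speeds; "joint_torque": joint torques, N m; "tool_pos": TCP position; "ee_rot": TCP orientation; "wrist_force": force on the tool from outside, world axes, zero at the start; "wrist_torque": the same for the moment, N m; "width": finger opening in m; "finger_force": force on a finger pad.
Only numpy, scipy, OpenCV 4.12 (cv2) and the standard library are available. Lean on these libraries where they do the work, as an engineer would, in place of code of your own. Each camera call takes 0.05 s, during which the arm holds its last target. There are 200 camera calls.

## Working session

There is one attempt and no reset: what is moved stays moved. The work goes in short steps, Python scripts to look and compute and a tool call to move; the robot and the scene stay as the last step left them, time stands still between calls to the robot, and variables do not carry over. Pictures are saved under pics/ and viewed, at most 14 in all, crops included, and the job is handed in when it is done.

Besides the shell and the picture viewer there is one more tool, called after "Request:" by a JSON object that holds its "api" and its "payload", one argument or row to a line. send_rows: Moves the arm, as the interface text tells. Its arguments: {"type":"object","properties":{"rows":{"type":"array"},"grip":{"type":"number"}},"required":["rows"]}

```bash
mkdir -p pics; ls; python3 - <<'E'
from bench import sensors, optics
import cv2
for n in("top","side"):
    cv2.imwrite(f"pics/{n}0.png",optics.snapshot(n)[:,:,::-1])
    print(optics.camera_model(n))
print(sensors.get_obs())
E
```

```text
pics
{'vertical_fov': 45.58255137851679, 'cx': 276.4243721306812, 'cy': 201.19863888880715, 'R': array([[-0.03009364, -0.9994689 ,  0.01250137],
       [-0.99543788,  0.02883466, -0.0909505 ],
       [ 0.09054173, -0.01518137, -0.99577694]]), 't': array([-0.02880099,  0.49145941,  0.94291623])}
{'vertical_fov': 55.34764336848569, 'cx': 279.9308649485059, 'cy': 213.7450554186014, 'R': array([[ 0.97038181, -0.24104926, -0.01594985],
       [-0.17184731, -0.64237912, -0.74687185],
       [ 0.16978705,  0.7274918 , -0.66477668]]), 't': array([-0.45288596,  0.08270918,  0.9326549 ])}
{'time': 0.1, 'joint_positions': array([ 1.11190872e+00,  8.78935423e-02,  1.37210309e+00,  1.51054591e-05,
        1.68360483e+00, -1.03112292e-01]), 'qvel': array([ 0.00102208, -0.00258666, -0.00385266,  0.00062177, -0.00135078,
       -0.00045137]), 'joint_torque': array([ 2.65154762e-03, -3.41251087e+01, -3.03302944e+01,  7.21295387e-02,
        3.03992734e-02, -1.18759590e-04]), 'tool_pos': array([0.19138112, 0.51515131, 0.22941439]), 'ee_rot': array([-3.13959606e+00, -2.21699231e-04,  2.78581880e+00]), 'wrist_force': array([-0.21654283, -0.62396289, -0.17038966]), 'wrist_torque': array([ 0.0527909 , -0.00248514, -0.01731042]), 'finger_force': 0.0, 'width': 0.09389235306151698}
```

View pics/top0.png

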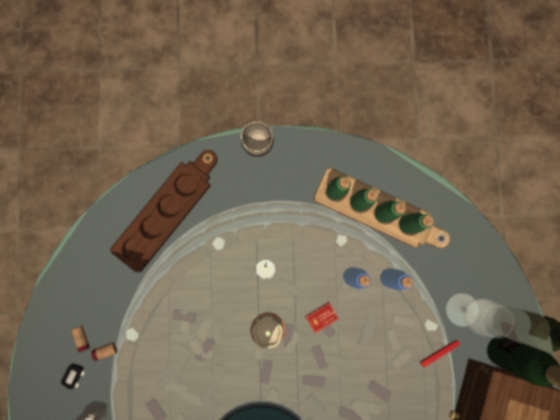

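View pics/side0.png

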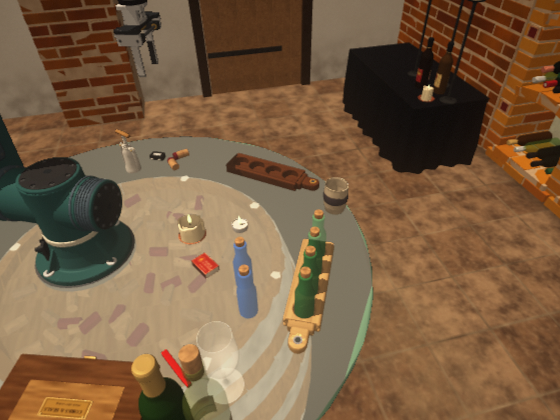

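The top view shows the dark paddle at left, with its handle up at (208,158) and wells from about (187,183) to (133,245). The light paddle is at right with its handle at (442,238), and its flask corks run from about (427,222) to (344,185). The beaker is at (257,138), the tealight at (265,269), and the blue decoys at (355,278) and (397,280). I'll zoom in to get precise pixels.

```bash
python3 - <<'E'
import cv2,numpy as np
t=cv2.imread("pics/top0.png");s=cv2.imread("pics/side0.png")
c=lambda im,x,y,w,h,k:cv2.resize(im[y:y+h,x:x+w],None,fx=k,fy=k,interpolation=cv2.INTER_CUBIC)
a=c(t,105,145,120,132,3.0)[:396];b=c(t,310,160,146,132,3.0)[:396]
cv2.imwrite("pics/z1.png",np.hstack([a,b]))
a=c(s,220,145,105,50,3.6);b=c(s,280,205,60,150,3.6)
o=np.zeros((540,600,3),np.uint8);o[:a.shape[0],:a.shape[1]]=a;o[:540,382:382+b.shape[1]]=b;cv2.imwrite("pics/z2.png",o)
E
```

```text
(no output)
```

View pics/z1.png

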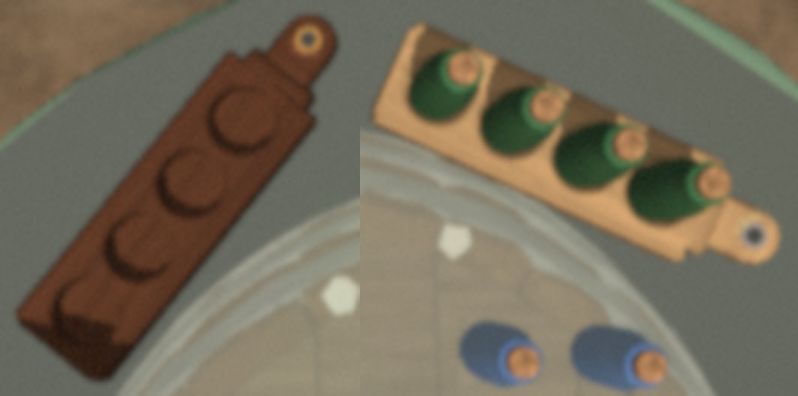

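View pics/z2.png

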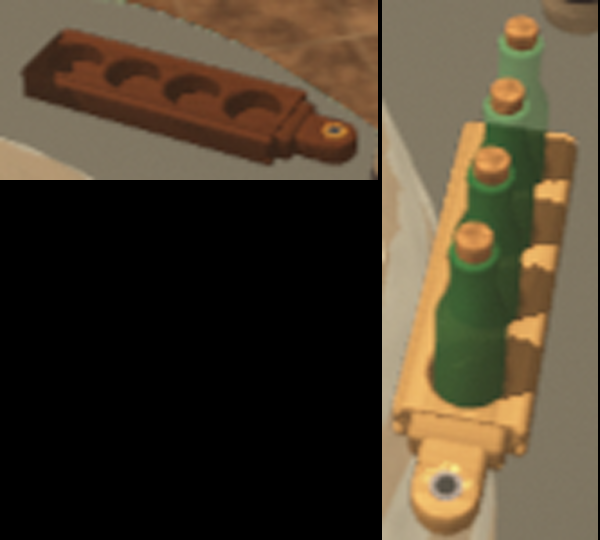

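Zoomed, the top view gives the corks at about (464,68), (546,105), (629,144) and (713,184) in the crop, and the dark paddle's wells at (243,119), (192,182), (140,247) and (88,310), with its handle hole at (307,40). The side view shows the same four corks and wells. I'll convert these to world points.

```bash
cat > h.py <<'E'
import numpy as np, cv2
from bench import sensors, optics
def ray(n,p):
    m=optics.camera_model(n);f=210/np.tan(np.radians(m["vertical_fov"]/2))
    d=m["R"].T@np.array([(p[0]-m["cx"])/f,(p[1]-m["cy"])/f,1]);return -m["R"].T@m["t"],d
def plane(n,p,z):
    o,d=ray(n,p);return o+d*(z-o[2])/d[2]
def tri(p,q):
    A=np.zeros((3,3));b=np.zeros(3)
    for n,u in(("top",p),("side",q)):
        o,d=ray(n,u);d=d/np.linalg.norm(d);M=np.eye(3)-np.outer(d,d);A+=M;b+=M@o
    return np.linalg.solve(A,b)
def proj(n,X):
    m=optics.camera_model(n);f=210/np.tan(np.radians(m["vertical_fov"]/2));c=m["R"]@X+m["t"]
    return np.array([m["cx"]+f*c[0]/c[2],m["cy"]+f*c[1]/c[2]])
E
python3 - <<'E'
from h import *
np.set_printoptions(precision=4,suppress=True)
T=lambda x,y:(105+x/3-1/3,145+y/3-1/3); U=lambda x,y:(310+(x-360)/3-1/3,160+y/3-1/3)
S=lambda x,y:(220+x/3.6-.36,145+y/3.6-.36); V=lambda x,y:(280+(x-382)/3.6-.36,205+y/3.6-.36)
print("corks 1..4: top@z.138, side@z.138, tri")
P=[]
for a,b in zip([(713,184),(629,144),(546,105),(464,68)],[(475,232),(492,156),(508,89),(522,25)]):
    P.append(plane("top",U(*a),.138));print(P[-1][:2],plane("side",V(*b),.138)[:2],tri(U(*a),V(*b)))
print("wells: ")
Q=[]
for a,b in zip([(243,119),(192,182),(140,247),(88,310)],[(253,107),(192,92),(133,75),(75,57)]):
    Q.append(plane("top",T(*a),.026));print(Q[-1][:2],plane("side",S(*b),.026)[:2],tri(T(*a),S(*b)))
print("holes",plane("top",T(307,40),.02),plane("side",S(335,130),.02),plane("top",U(754,236),.02),plane("side",V(446,485),.02))
for L in(P,Q):
    L=np.array(L);d=L[3]-L[0];print("spacing",np.linalg.norm(np.diff(L,axis=0),axis=1),"yaw",np.arctan2(d[1],d[0]))
# board outlines
t=cv2.imread("pics/top0.png")
print("tealight",plane("top",(265,269),.02),"blue",plane("top",(310+(523-360)/3,160+362/3),.13),plane("top",(310+(650-360)/3,160+367/3),.13))
E
```

```text
corks 1..4: top@z.138, side@z.138, tri
[ 0.4387 -0.297 ] [ 0.4404 -0.2996] [ 0.4398 -0.2979  0.136 ]
[ 0.4628 -0.2505] [ 0.4633 -0.2535] [ 0.4635 -0.2512  0.1356]
[ 0.4864 -0.2043] [ 0.4861 -0.2086] [ 0.487  -0.2051  0.1345]
[ 0.5089 -0.1585] [ 0.5094 -0.1612] [ 0.5097 -0.159   0.136 ]
wells: 
[0.5278 0.1306] [0.5265 0.1255] [0.5282 0.1313 0.0216]
[0.4881 0.1636] [0.4862 0.1567] [0.4883 0.1649 0.02  ]
[0.4475 0.1971] [0.4467 0.1911] [0.4478 0.1982 0.021 ]
[0.4086 0.2302] [0.4069 0.2279] [0.408  0.2309 0.0239]
holes [0.5791 0.0894 0.02  ] [0.5805 0.0891 0.02  ] [ 0.4094 -0.359   0.02  ] [ 0.4105 -0.3596  0.02  ]
spacing [0.0524 0.0518 0.051 ] yaw 1.1015839772503035
spacing [0.0516 0.0526 0.0511] yaw 2.4450768942072183
tealight [ 0.3611 -0.0176  0.02  ] blue [ 0.3411 -0.1866  0.13  ] [ 0.3361 -0.2584  0.13  ]
```

```bash
python3 - <<'E'
from h import *
np.set_printoptions(precision=4,suppress=True)
t=cv2.cvtColor(cv2.imread("pics/top0.png"),cv2.COLOR_BGR2HSV);b=cv2.imread("pics/top0.png").astype(int)
m=((b[:,:,2]-b[:,:,0]>18)).astype(np.uint8)*255
def edge(a,c,n=25):  # outline crossing along normal, near line a-c (pixels, inside is to the right of a->c in image)
    a,c=np.array(a,float),np.array(c,float);d=(c-a)/np.linalg.norm(c-a);nn=np.array([-d[1],d[0]])
    g=(b[:,:,2]-b[:,:,0]).astype(np.float32);out=[]
    for s in np.linspace(.12,.88,n):
        k=np.arange(-6,6.1,.25);q=a+s*(c-a)+k[:,None]*nn
        v=cv2.remap(g,q[:,0].astype(np.float32)[None],q[:,1].astype(np.float32)[None],cv2.INTER_LINEAR)[0]
        i=np.argmax(np.abs(np.gradient(cv2.GaussianBlur(v[None],(9,1),2)[0])));out.append(q[i])
    return np.array(out)
T=lambda x,y:(105+x/3-1/3,145+y/3-1/3); U=lambda x,y:(310+(x-360)/3-1/3,160+y/3-1/3)
for nm,a,c in(("dark outer",T(18,315),T(232,53)),("light outer",U(425,22),U(725,165))):
    W=np.array([plane("top",p,.026)[:2] for p in edge(a,c)])
    vx,vy,x0,y0=cv2.fitLine(W.astype(np.float32),cv2.DIST_HUBER,0,.001,.001).ravel()
    print(nm,"yaw",np.arctan2(vy,vx),"res",np.std((W-[x0,y0])@[-vy,vx]))
    for p in ([(.5278,.1306),(.4881,.1636),(.4475,.1971),(.4086,.2302),(.58,.0892)] if nm[0]=="d" else [(.4387,-.297),(.4628,-.2505),(.4864,-.2043),(.5089,-.1585),(.41,-.3593)]):
        print(" dist from edge",(np.array(p)-[x0,y0])@[-vy,vx])
E
```

```text
dark outer yaw -0.6986472 res 0.00024325917479909724
 dist from edge -0.03446720587469655
 dist from edge -0.03473301880814157
 dist from edge -0.035194839410558544
 dist from edge -0.03486953512884696
 dist from edge -0.03259360198237025
light outer yaw 1.1024445 res 0.002548711766455545
 dist from edge 0.03594791730010344
 dist from edge 0.035434014027951474
 dist from edge 0.03523084266745875
 dist from edge 0.035828649723170486
 dist from edge 0.03343408698403669
```

Request:
{"api": "send_rows", "payload": {
  "rows": [
    [13.2,-28,2,0,0,-0.07],
    [13.2,-28,2,0,0,-0.07],
    [13.2,-28,2,0,0,-0.07],
    [13.2,-28,2,0,0,-0.07],
    [13.2,-28,2,0,0,-0.07],
    [13.2,-28,2,0,0,-0.07],
    [13.2,-28,2,0,0,-0.07],
    [13.2,-28,2,0,0,-0.07]
  ],
  "grip": 80
}}

```text
time: 0.77
tool_pos: [0.2972, 0.29, 0.2461]
ee_rot: [-3.141, 0.0, 2.223]
wrist_force: [1.5, -0.9, -0.3]
width: 0.0802
finger_force: 0.0
```

Request:
{"api": "send_rows", "payload": {
  "rows": [
    [13.2,-28,2,0,0,-0.07],
    [13.2,-28,2,0,0,-0.07],
    [13.2,-28,2,0,0,-0.07],
    [13.2,-28,2,0,0,-0.07],
    [13.2,-28,2,0,0,-0.07],
    [13.2,-28,2,0,0,-0.07],
    [13.2,-28,2,0,0,-0.07],
    [13.2,-28,2,0,0,-0.07]
  ]
}}

```text
time: 1.43
tool_pos: [0.4029, 0.0661, 0.2622]
ee_rot: [-3.141, -0.0, 1.662]
wrist_force: [0.5, 0.0, 0.1]
width: 0.0797
finger_force: 0.0
```

Request:
{"api": "send_rows", "payload": {
  "rows": [
    [13.2,-28,2,0,0,-0.07],
    [13.2,-28,2,0,0,-0.07],
    [13.2,-28,2,0,0,-0.07],
    [13.2,-28,2,0,0,-0.07],
    [13.2,-28,2,0,0,-0.07],
    [13.2,-28,2,0,0,-0.07],
    [13.2,-28,2,0,0,-0.07],
    [0,0,0,0,0,0]
  ]
}}

```text
time: 2.1
tool_pos: [0.4963, -0.1328, 0.275]
ee_rot: [-3.141, 0.002, 1.169]
wrist_force: [-0.3, -0.9, -0.8]
width: 0.0801
finger_force: 0.0
```

Request:
{"api": "send_rows", "payload": {
  "rows": [
    [13,-25,-20,0,0,-0.067],
    [0,0,-25,0,0,0],
    [0,0,-25,0,0,0],
    [0,0,-20,0,0,0],
    [0,0,-5,0,0,0],
    [0,0,0,0,0,0]
  ]
}}

```text
time: 2.6
tool_pos: [0.5068, -0.1524, 0.1792]
ee_rot: [-3.136, 0.0, 1.11]
wrist_force: [0.2, 0.3, 0.6]
width: 0.0798
finger_force: 0.0
```

```bash
python3 - <<'E'
from h import *
o=sensors.get_obs();print(o["tool_pos"],o["ee_rot"])
a=optics.snapshot("top")[140:260,290:460,::-1];b=optics.snapshot("side")[150:350,240:380,::-1]
a=cv2.resize(a,None,fx=2.4,fy=2.4);b=cv2.resize(b,None,fx=2.7,fy=2.7)
c=np.zeros((540,790,3),np.uint8);c[:a.shape[0],:a.shape[1]]=a;c[:b.shape[0],410:410+b.shape[1]]=b
cv2.imwrite("pics/c1.png",c)
E
```

```text
[ 0.50679741 -0.15239043  0.17916347] [-3.13644007e+00  1.51516652e-04  1.10967081e+00]
```

View pics/c1.png

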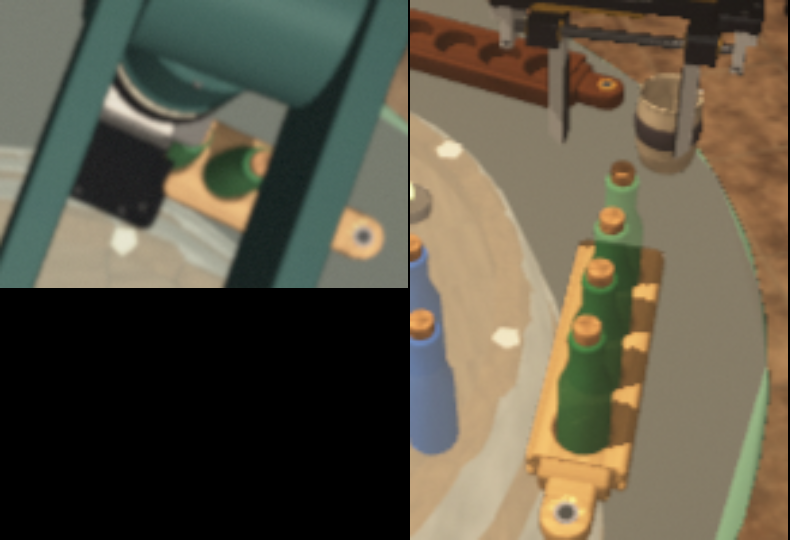

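The side crop shows the fingertips straddling the sample_4 cork: tips at (558,140) and (683,155), cork at (622,170). I'll descend with a small correction.

Request:
{"api": "send_rows", "payload": {
  "rows": [
    [2.5,-5.5,-10,0,0,-0.007],
    [0,0,-15,0,0,0],
    [0,0,-15,0,0,0],
    [0,0,-12,0,0,0],
    [0,0,-5,0,0,0],
    [0,0,0,0,0,0],
    [0,0,0,0,0,0]
  ]
}}

```text
time: 3.28
tool_pos: [0.511, -0.1591, 0.1249]
ee_rot: [3.141, -0.0, 1.102]
wrist_force: [-0.4, -0.5, -0.1]
width: 0.0801
finger_force: 0.0
```

Request:
{"api": "send_rows", "payload": {
  "rows": [
    [0,0,0,0,0,0],
    [0,0,0,0,0,0],
    [0,0,0,0,0,0],
    [0,0,0,0,0,0],
    [0,0,0,0,0,0],
    [0,0,0,0,0,0],
    [0,0,0,0,0,0],
    [0,0,0,0,0,0]
  ],
  "grip": 10
}}

```text
time: 3.95
tool_pos: [0.5107, -0.1589, 0.1245]
ee_rot: [3.142, -0.0, 1.102]
wrist_force: [0.2, -0.4, 0.0]
width: 0.03
finger_force: 0.0
```

Request:
{"api": "send_rows", "payload": {
  "rows": [
    [0,0,0,0,0,0],
    [0,0,0,0,0,0],
    [0,0,0,0,0,0],
    [0,0,0,0,0,0],
    [0,0,0,0,0,0],
    [0,0,0,0,0,0]
  ]
}}

```text
time: 4.45
tool_pos: [0.5106, -0.1589, 0.1245]
ee_rot: [-3.141, 0.0, 1.102]
wrist_force: [-1.6, -0.4, -0.3]
width: 0.0235
finger_force: 30.0
```

Request:
{"api": "send_rows", "payload": {
  "rows": [
    [0,0,5,0,0,0],
    [0,0,10,0,0,0],
    [0,0,15,0,0,0],
    [0,0,25,0,0,0],
    [0,0,30,0,0,0],
    [0,0,30,0,0,0],
    [0,0,20,0,0,0],
    [0,0,15,0,0,0]
  ]
}}

```text
time: 5.12
tool_pos: [0.5114, -0.1592, 0.2786]
ee_rot: [3.136, -0.0, 1.102]
wrist_force: [0.8, 0.5, -1.9]
width: 0.0234
finger_force: 30.0
```

Request:
{"api": "send_rows", "payload": {
  "rows": [
    [-3,12,0,0,0,0.05],
    [-6.5,24,0,0,0,0.08],
    [-6.5,24,0,0,0,0.08],
    [-6.5,24,0,0,0,0.08],
    [-6.5,24,0,0,0,0.08],
    [-6.5,24,0,0,0,0.08],
    [-6.5,24,0,0,0,0.08],
    [-6.5,24,0,0,0,0.08]
  ]
}}

```text
time: 5.78
tool_pos: [0.4618, 0.0221, 0.2755]
ee_rot: [3.14, 0.0, 1.716]
wrist_force: [0.7, 0.2, -1.8]
width: 0.0234
finger_force: 30.0
```

Request:
{"api": "send_rows", "payload": {
  "rows": [
    [-6.5,24,0,0,0,0.08],
    [-6.5,24,0,0,0,0.08],
    [-6.5,24,0,0,0,0.08],
    [-6.5,24,0,0,0,0.08],
    [-6.5,24,0,0,0,0.08],
    [-6.5,24,0,0,0,0.08],
    [-6.5,24,0,0,0,0.08],
    [-6.5,24,0,0,0,0.08]
  ]
}}

```text
time: 6.45
tool_pos: [0.4097, 0.2142, 0.2755]
ee_rot: [3.14, 0.001, 2.356]
wrist_force: [0.5, 0.3, -2.3]
width: 0.0232
finger_force: 30.0
```

Request:
{"api": "send_rows", "payload": {
  "rows": [
    [-3,16,-20,0,0,0.08],
    [0,0,-20,0,0,0.011],
    [0,0,-20,0,0,0],
    [0,0,-20,0,0,0],
    [0,0,-10,0,0,0],
    [0,0,0,0,0,0],
    [0,0,0,0,0,0],
    [0,0,0,0,0,0]
  ]
}}

```text
time: 7.12
tool_pos: [0.408, 0.2293, 0.1863]
ee_rot: [3.139, 0.001, 2.443]
wrist_force: [0.5, -1.0, -1.8]
width: 0.0236
finger_force: 30.0
```

```bash
python3 - <<'E'
from h import *
o=sensors.get_obs();print(o["tool_pos"],o["ee_rot"],o["wrist_force"])
a=optics.snapshot("top")[130:290,70:250,::-1];b=optics.snapshot("side")[70:220,190:350,::-1]
a=cv2.resize(a,None,fx=2.2,fy=2.2);b=cv2.resize(b,None,fx=2.5,fy=2.5)
c=np.zeros((400,800,3),np.uint8);c[:a.shape[0],:a.shape[1]]=a;c[:b.shape[0],400:400+b.shape[1]]=b
cv2.imwrite("pics/c2.png",c)
E
```

```text
[0.40804232 0.229298   0.18625894] [3.13893771e+00 1.27356954e-03 2.44250655e+00] [ 0.54843228 -0.9694866  -1.82092884]
```

View pics/c2.png

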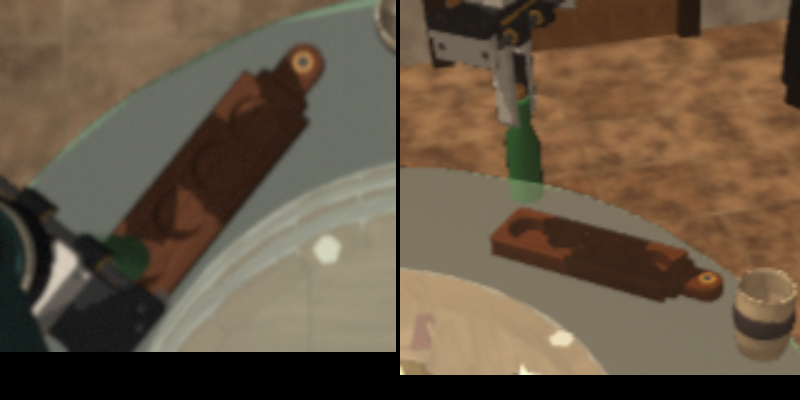

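The side crop shows the flask hanging upright at about (525,150), above the far well at (530,228). I'll compare its pixels with the predicted pose.

```bash
python3 - <<'E'
from h import *
w=np.array([.4083,.2306])
for n,off,k in(("side",(190,70),2.5),("top",(70,130),2.2)):
    for z in(.070,.138,.026): 
        p=proj(n,np.array([*w,z]));print(n,z,p,"crop",(p-off)*k+([400,0] if n=="side" else 0))
i=optics.snapshot("side").astype(int);g=(i[:,:,1]-np.maximum(i[:,:,0],i[:,:,2])>18)&(np.indices(i.shape[:2])[0]<155)
g[:, :220]=0;g[:,270:]=0
for r in range(118,154,3):
    c=np.where(g[r])[0]
    if len(c):print(r,c.min(),c.max(),(c.min()+c.max())/2)
E
```

```text
side 0.07 [239.50902224 146.76728786] crop [523.7725556  191.91821965]
side 0.138 [237.41108954 125.09311104] crop [518.52772385 137.73277759]
side 0.026 [240.77880694 159.88569631] crop [526.94701735 224.71424077]
top 0.07 [127.2132043  248.22071744] crop [125.86904946 260.08557838]
top 0.138 [115.6768081  248.33159357] crop [100.48897783 260.32950585]
top 0.026 [133.80205064 248.15739214] crop [140.36451141 259.94626272]
118 238 239 238.5
121 234 239 236.5
124 233 240 236.5
127 232 240 236.0
130 233 241 237.0
133 233 240 236.5
136 233 239 236.0
139 234 240 237.0
142 234 242 238.0
145 235 239 237.0
148 235 239 237.0
```

Request:
{"api": "send_rows", "payload": {
  "rows": [
    [0.3,1.3,-10,0,0,0],
    [0,0,-12,0,0,0],
    [0,0,-10,0,0,0],
    [0,0,-8,0,0,0],
    [0,0,-8,0,0,0],
    [0,0,-6,0,0,0],
    [0,0,-3,0,0,0],
    [0,0,0,0,0,0]
  ]
}}

```text
time: 7.93
tool_pos: [0.407, 0.2302, 0.1264]
ee_rot: [-3.14, -0.001, 2.443]
wrist_force: [-0.6, -0.6, -1.1]
width: 0.0232
finger_force: 30.0
```

Request:
{"api": "send_rows", "payload": {
  "rows": [
    [0,0,-1.5,0,0,0],
    [0,0,-1,0,0,0],
    [0,0,0,0,0,0],
    [0,0,0,0,0,0]
  ]
}}

```text
time: 8.27
tool_pos: [0.4077, 0.2305, 0.1254]
ee_rot: [3.141, 0.0, 2.443]
wrist_force: [-0.1, 0.5, -1.3]
width: 0.0231
finger_force: 30.0
```

Request:
{"api": "send_rows", "payload": {
  "rows": [
    [0,0,0,0,0,0],
    [0,0,0,0,0,0],
    [0,0,0,0,0,0],
    [0,0,0,0,0,0],
    [0,0,0,0,0,0],
    [0,0,0,0,0,0],
    [0,0,0,0,0,0],
    [0,0,0,0,0,0]
  ],
  "grip": 80
}}

```text
time: 8.93
tool_pos: [0.4075, 0.2304, 0.125]
ee_rot: [3.142, 0.0, 2.443]
wrist_force: [-0.1, 0.0, -0.7]
width: 0.0733
finger_force: 0.0
```

Request:
{"api": "send_rows", "payload": {
  "rows": [
    [0,0,10,0,0,0],
    [0,0,20,0,0,0],
    [0,0,30,0,0,0],
    [0,0,30,0,0,0],
    [0,0,10,0,0,0],
    [0,0,0,0,0,0]
  ]
}}

```text
time: 9.43
tool_pos: [0.4092, 0.2311, 0.2291]
ee_rot: [3.134, 0.004, 2.443]
wrist_force: [0.2, -0.2, -0.2]
width: 0.0796
finger_force: 0.0
```

Request:
{"api": "send_rows", "payload": {
  "rows": [
    [2,-15,0,0,0,-0.08],
    [5,-27,0,0,0,-0.08],
    [5,-27,0,0,0,-0.08],
    [5,-27,0,0,0,-0.08],
    [5,-27,0,0,0,-0.08],
    [5,-27,0,0,0,-0.08],
    [5,-27,0,0,0,-0.08],
    [5,-27,0,0,0,-0.08]
  ]
}}

```text
time: 10.1
tool_pos: [0.4436, 0.0251, 0.2227]
ee_rot: [-3.138, -0.001, 1.799]
wrist_force: [-0.2, -0.4, 0.7]
width: 0.08
finger_force: 0.0
```

Request:
{"api": "send_rows", "payload": {
  "rows": [
    [5,-27,0,0,0,-0.08],
    [5,-27,0,0,0,-0.08],
    [5,-27,0,0,0,-0.08],
    [5,-27,0,0,0,-0.08],
    [5,-27,0,0,0,-0.08],
    [5,-27,0,0,0,-0.08],
    [5,-27,0,0,0,-0.08],
    [5,-27,0,0,0,-0.08]
  ]
}}

```text
time: 10.77
tool_pos: [0.4837, -0.1906, 0.2225]
ee_rot: [-3.138, -0.0, 1.159]
wrist_force: [-0.3, 0.0, 0.5]
width: 0.0799
finger_force: 0.0
```

Request:
{"api": "send_rows", "payload": {
  "rows": [
    [1,-15,0,0,0,-0.061],
    [0,0,0,0,0,0],
    [0,0,-15,0,0,0],
    [0,0,-20,0,0,0],
    [0,0,0,0,0,0],
    [0,0,0,0,0,0]
  ]
}}

```text
time: 11.27
tool_pos: [0.4842, -0.2032, 0.1877]
ee_rot: [-3.136, -0.0, 1.103]
wrist_force: [-0.3, 0.3, 0.8]
width: 0.0796
finger_force: 0.0
```

```bash
python3 - <<'E'
from h import *
o=sensors.get_obs();print(o["tool_pos"],o["ee_rot"],o["wrist_force"])
a=optics.snapshot("top")[130:290,70:250,::-1];b=optics.snapshot("side")[60:350,190:350,::-1]
a=cv2.resize(a,None,fx=2.4,fy=2.4);b=cv2.resize(b,None,fx=2,fy=2)
c=np.zeros((580,760,3),np.uint8);c[:a.shape[0],:a.shape[1]]=a;c[:b.shape[0],435:435+b.shape[1]]=b
cv2.imwrite("pics/c3.png",c)
E
```

```text
[ 0.48423174 -0.20316925  0.18772528] [-3.13640919e+00 -4.97039726e-04  1.10339474e+00] [-0.31982495  0.31923574  0.84409146]
```

View pics/c3.png

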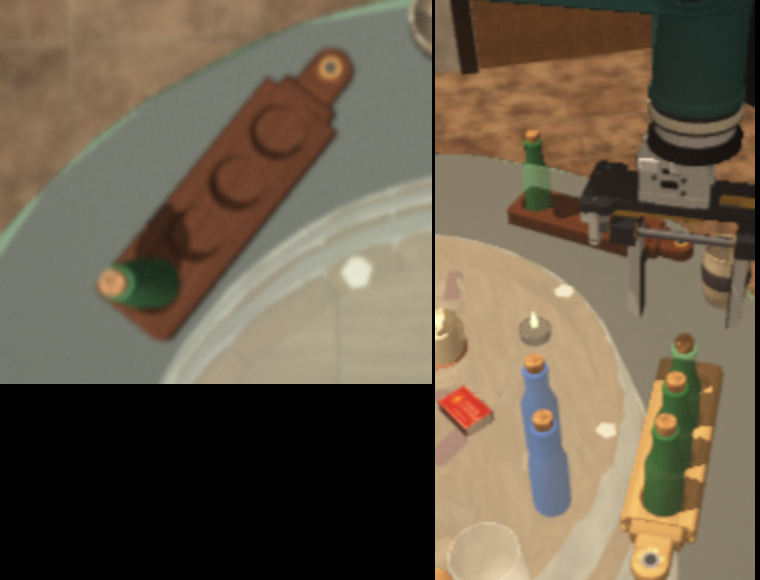

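sample_4 stands upright in the far well: its cork maps to pixel (116.7,247.9), and (115.7,248.3) was predicted. The gripper is now over sample_3, with the tips at (637,310) and (735,325) and the cork at (683,342).

Request:
{"api": "send_rows", "payload": {
  "rows": [
    [1.5,-1.2,-12,0,0,0],
    [0,0,-15,0,0,0],
    [0,0,-15,0,0,0],
    [0,0,-14,0,0,0],
    [0,0,-8,0,0,0],
    [0,0,0,0,0,0],
    [0,0,0,0,0,0]
  ]
}}

```text
time: 11.95
tool_pos: [0.4871, -0.2058, 0.126]
ee_rot: [-3.142, 0.0, 1.102]
wrist_force: [1.1, 0.1, 0.8]
width: 0.08
finger_force: 0.0
```

Request:
{"api": "send_rows", "payload": {
  "rows": [
    [0,0,0,0,0,0],
    [0,0,0,0,0,0],
    [0,0,0,0,0,0],
    [0,0,0,0,0,0],
    [0,0,0,0,0,0],
    [0,0,0,0,0,0],
    [0,0,0,0,0,0],
    [0,0,0,0,0,0]
  ],
  "grip": 10
}}

```text
time: 12.62
tool_pos: [0.487, -0.2058, 0.126]
ee_rot: [3.141, 0.0, 1.102]
wrist_force: [0.9, -0.1, 0.0]
width: 0.0302
finger_force: 0.0
```

Request:
{"api": "send_rows", "payload": {
  "rows": [
    [0,0,0,0,0,0],
    [0,0,0,0,0,0],
    [0,0,0,0,0,0],
    [0,0,0,0,0,0],
    [0,0,0,0,0,0],
    [0,0,0,0,0,0]
  ]
}}

```text
time: 13.12
tool_pos: [0.4869, -0.2058, 0.126]
ee_rot: [-3.141, 0.0, 1.102]
wrist_force: [-0.4, 0.6, -0.1]
width: 0.0232
finger_force: 30.0
```

Request:
{"api": "send_rows", "payload": {
  "rows": [
    [0,0,5,0,0,0],
    [0,0,10,0,0,0],
    [0,0,15,0,0,0],
    [0,0,25,0,0,0],
    [0,0,30,0,0,0],
    [0,0,30,0,0,0],
    [0,0,20,0,0,0],
    [0,0,15,0,0,0]
  ]
}}

```text
time: 13.78
tool_pos: [0.4877, -0.2062, 0.2801]
ee_rot: [3.136, 0.0, 1.102]
wrist_force: [0.5, 0.4, -1.3]
width: 0.0229
finger_force: 30.0
```

Request:
{"api": "send_rows", "payload": {
  "rows": [
    [-1,12,0,0,0,0.05],
    [-2.5,25,0,0,0,0.08],
    [-2.5,25,0,0,0,0.08],
    [-2.5,25,0,0,0,0.08],
    [-2.5,25,0,0,0,0.08],
    [-2.5,25,0,0,0,0.08],
    [-2.5,25,0,0,0,0.08],
    [-2.5,25,0,0,0,0.08]
  ]
}}

```text
time: 14.45
tool_pos: [0.4683, -0.0177, 0.277]
ee_rot: [3.14, 0.0, 1.716]
wrist_force: [0.8, 0.4, -0.8]
width: 0.0231
finger_force: 30.0
```

Request:
{"api": "send_rows", "payload": {
  "rows": [
    [-2.5,25,0,0,0,0.08],
    [-2.5,25,0,0,0,0.08],
    [-2.5,25,0,0,0,0.08],
    [-2.5,25,0,0,0,0.08],
    [-2.5,25,0,0,0,0.08],
    [-2.5,25,0,0,0,0.08],
    [-2.5,25,0,0,0,0.08],
    [-2.5,25,0,0,0,0.08]
  ]
}}

```text
time: 15.12
tool_pos: [0.4483, 0.1824, 0.277]
ee_rot: [3.14, 0.001, 2.356]
wrist_force: [0.3, 0.2, -0.3]
width: 0.0231
finger_force: 30.0
```

Request:
{"api": "send_rows", "payload": {
  "rows": [
    [0,16,0,0,0,0.08],
    [0,0,-20,0,0,0.011],
    [0,0,-30,0,0,0],
    [0,0,-30,0,0,0],
    [0,0,-10,0,0,0],
    [0,0,0,0,0,0],
    [0,0,0,0,0,0],
    [0,0,0,0,0,0]
  ]
}}

```text
time: 15.78
tool_pos: [0.4497, 0.1974, 0.1885]
ee_rot: [3.138, 0.002, 2.443]
wrist_force: [-0.6, -0.2, -1.5]
width: 0.0231
finger_force: 30.0
```

Request:
{"api": "send_rows", "payload": {
  "rows": [
    [-0.5,-0.8,-10,0,0,0],
    [0,0,-12,0,0,0],
    [0,0,-10,0,0,0],
    [0,0,-8,0,0,0],
    [0,0,-8,0,0,0],
    [0,0,-6,0,0,0],
    [0,0,-4,0,0,0],
    [0,0,0,0,0,0]
  ]
}}

```text
time: 16.45
tool_pos: [0.4473, 0.1962, 0.1267]
ee_rot: [-3.14, -0.001, 2.443]
wrist_force: [-0.1, -0.1, -1.2]
width: 0.0233
finger_force: 30.0
```

Request:
{"api": "send_rows", "payload": {
  "rows": [
    [0,0,-1.5,0,0,0],
    [0,0,-1,0,0,0],
    [0,0,0,0,0,0],
    [0,0,0,0,0,0]
  ]
}}

```text
time: 16.78
tool_pos: [0.4483, 0.1965, 0.126]
ee_rot: [3.141, 0.0, 2.443]
wrist_force: [0.8, -0.2, -0.9]
width: 0.0232
finger_force: 30.0
```

Request:
{"api": "send_rows", "payload": {
  "rows": [
    [0,0,0,0,0,0],
    [0,0,0,0,0,0],
    [0,0,0,0,0,0],
    [0,0,0,0,0,0],
    [0,0,0,0,0,0],
    [0,0,0,0,0,0],
    [0,0,0,0,0,0],
    [0,0,0,0,0,0]
  ],
  "grip": 80
}}

```text
time: 17.45
tool_pos: [0.448, 0.1964, 0.1255]
ee_rot: [3.141, -0.0, 2.443]
wrist_force: [0.3, 0.1, -0.6]
width: 0.073
finger_force: 0.0
```

Request:
{"api": "send_rows", "payload": {
  "rows": [
    [0,0,10,0,0,0],
    [0,0,20,0,0,0],
    [0,0,30,0,0,0],
    [0,0,30,0,0,0],
    [0,0,10,0,0,0],
    [0,0,0,0,0,0]
  ]
}}

```text
time: 17.95
tool_pos: [0.4498, 0.1969, 0.2297]
ee_rot: [3.135, 0.004, 2.443]
wrist_force: [0.9, -1.0, 0.4]
width: 0.0801
finger_force: 0.0
```

Request:
{"api": "send_rows", "payload": {
  "rows": [
    [1,-15,0,0,0,-0.08],
    [1,-28,0,0,0,-0.08],
    [1,-28,0,0,0,-0.08],
    [1,-28,0,0,0,-0.08],
    [1,-28,0,0,0,-0.08],
    [1,-28,0,0,0,-0.08],
    [1,-28,0,0,0,-0.08],
    [1,-28,0,0,0,-0.08]
  ]
}}

```text
time: 18.62
tool_pos: [0.4549, -0.0158, 0.2232]
ee_rot: [-3.138, -0.001, 1.799]
wrist_force: [-0.1, -0.8, 0.6]
width: 0.0799
finger_force: 0.0
```

Request:
{"api": "send_rows", "payload": {
  "rows": [
    [1,-28,0,0,0,-0.08],
    [1,-28,0,0,0,-0.08],
    [1,-28,0,0,0,-0.08],
    [1,-28,0,0,0,-0.08],
    [1,-28,0,0,0,-0.08],
    [1,-28,0,0,0,-0.08],
    [1,-28,0,0,0,-0.08],
    [1,-28,0,0,0,-0.08]
  ]
}}

```text
time: 19.28
tool_pos: [0.463, -0.2396, 0.223]
ee_rot: [-3.138, -0.001, 1.159]
wrist_force: [0.6, -0.4, 1.1]
width: 0.0799
finger_force: 0.0
```

Request:
{"api": "send_rows", "payload": {
  "rows": [
    [0,-12,0,0,0,-0.061],
    [0,0,0,0,0,0],
    [0,0,-15,0,0,0],
    [0,0,-20,0,0,0],
    [0,0,0,0,0,0],
    [0,0,0,0,0,0]
  ]
}}

```text
time: 19.78
tool_pos: [0.4629, -0.249, 0.1883]
ee_rot: [-3.137, -0.001, 1.104]
wrist_force: [1.0, -0.4, 0.5]
width: 0.0801
finger_force: 0.0
```

Request:
{"api": "send_rows", "payload": {
  "rows": [
    [-1.5,-0.5,-12,0,0,-0.001],
    [0,0,-15,0,0,0],
    [0,0,-15,0,0,0],
    [0,0,-14,0,0,0],
    [0,0,-8,0,0,0],
    [0,0,0,0,0,0],
    [0,0,0,0,0,0]
  ]
}}

```text
time: 20.37
tool_pos: [0.4626, -0.251, 0.1266]
ee_rot: [3.141, -0.0, 1.101]
wrist_force: [0.0, 0.1, 0.8]
width: 0.0799
finger_force: 0.0
```

Request:
{"api": "send_rows", "payload": {
  "rows": [
    [0,0,0,0,0,0],
    [0,0,0,0,0,0],
    [0,0,0,0,0,0],
    [0,0,0,0,0,0],
    [0,0,0,0,0,0],
    [0,0,0,0,0,0],
    [0,0,0,0,0,0],
    [0,0,0,0,0,0]
  ],
  "grip": 10
}}

```text
time: 21.03
tool_pos: [0.4625, -0.2511, 0.1265]
ee_rot: [3.142, 0.0, 1.101]
wrist_force: [0.6, 0.4, -0.0]
width: 0.0299
finger_force: 0.0
```

Request:
{"api": "send_rows", "payload": {
  "rows": [
    [0,0,0,0,0,0],
    [0,0,0,0,0,0],
    [0,0,0,0,0,0],
    [0,0,0,0,0,0],
    [0,0,0,0,0,0],
    [0,0,0,0,0,0]
  ]
}}

```text
time: 21.53
tool_pos: [0.4625, -0.2511, 0.1265]
ee_rot: [3.142, 0.0, 1.101]
wrist_force: [0.4, 0.3, -1.0]
width: 0.0233
finger_force: 30.0
```

Request:
{"api": "send_rows", "payload": {
  "rows": [
    [0,0,5,0,0,0],
    [0,0,10,0,0,0],
    [0,0,15,0,0,0],
    [0,0,25,0,0,0],
    [0,0,30,0,0,0],
    [0,0,30,0,0,0],
    [0,0,20,0,0,0],
    [0,0,15,0,0,0]
  ]
}}

```text
time: 22.2
tool_pos: [0.463, -0.2515, 0.2806]
ee_rot: [3.137, 0.001, 1.101]
wrist_force: [0.7, 0.1, -1.6]
width: 0.0237
finger_force: 30.0
```

Request:
{"api": "send_rows", "payload": {
  "rows": [
    [1,12,0,0,0,0.05],
    [1.5,26,0,0,0,0.08],
    [1.5,26,0,0,0,0.08],
    [1.5,26,0,0,0,0.08],
    [1.5,26,0,0,0,0.08],
    [1.5,26,0,0,0,0.08],
    [1.5,26,0,0,0,0.08],
    [1.5,26,0,0,0,0.08]
  ]
}}

```text
time: 22.87
tool_pos: [0.4738, -0.0559, 0.2775]
ee_rot: [3.14, 0.0, 1.715]
wrist_force: [0.0, -0.8, -1.9]
width: 0.0232
finger_force: 30.0
```

Request:
{"api": "send_rows", "payload": {
  "rows": [
    [1.5,26,0,0,0,0.08],
    [1.5,26,0,0,0,0.08],
    [1.5,26,0,0,0,0.08],
    [1.5,26,0,0,0,0.08],
    [1.5,26,0,0,0,0.08],
    [1.5,26,0,0,0,0.08],
    [1.5,26,0,0,0,0.08],
    [1.5,26,0,0,0,0.08]
  ]
}}

```text
time: 23.53
tool_pos: [0.4858, 0.1522, 0.2775]
ee_rot: [3.141, 0.001, 2.355]
wrist_force: [0.4, -0.1, -1.6]
width: 0.0232
finger_force: 30.0
```

Request:
{"api": "send_rows", "payload": {
  "rows": [
    [1,13,0,0,0,0.08],
    [0,0,-20,0,0,0.012],
    [0,0,-30,0,0,0],
    [0,0,-30,0,0,0],
    [0,0,-10,0,0,0],
    [0,0,0,0,0,0],
    [0,0,0,0,0,0],
    [0,0,0,0,0,0]
  ]
}}

```text
time: 24.2
tool_pos: [0.4882, 0.164, 0.189]
ee_rot: [3.138, 0.002, 2.443]
wrist_force: [-0.5, 0.5, -1.5]
width: 0.0235
finger_force: 30.0
```

Request:
{"api": "send_rows", "payload": {
  "rows": [
    [0.6,0,-10,0,0,0],
    [0,0,-12,0,0,0],
    [0,0,-10,0,0,0],
    [0,0,-8,0,0,0],
    [0,0,-8,0,0,0],
    [0,0,-6,0,0,0],
    [0,0,-4,0,0,0],
    [0,0,0,0,0,0]
  ]
}}

```text
time: 24.87
tool_pos: [0.4869, 0.1637, 0.1271]
ee_rot: [-3.14, -0.001, 2.443]
wrist_force: [-0.4, -0.0, -1.1]
width: 0.023
finger_force: 30.0
```

Request:
{"api": "send_rows", "payload": {
  "rows": [
    [0,0,-1.5,0,0,0],
    [0,0,-0.5,0,0,0],
    [0,0,0,0,0,0],
    [0,0,0,0,0,0]
  ]
}}

```text
time: 25.2
tool_pos: [0.4878, 0.164, 0.1269]
ee_rot: [3.141, 0.0, 2.443]
wrist_force: [-1.2, -0.1, -2.1]
width: 0.0237
finger_force: 30.0
```

Request:
{"api": "send_rows", "payload": {
  "rows": [
    [0,0,0,0,0,0],
    [0,0,0,0,0,0],
    [0,0,0,0,0,0],
    [0,0,0,0,0,0],
    [0,0,0,0,0,0],
    [0,0,0,0,0,0],
    [0,0,0,0,0,0],
    [0,0,0,0,0,0]
  ],
  "grip": 80
}}

```text
time: 25.87
tool_pos: [0.4876, 0.1639, 0.1265]
ee_rot: [3.141, -0.0, 2.443]
wrist_force: [-0.4, -0.1, -0.4]
width: 0.0734
finger_force: 0.0
```

Request:
{"api": "send_rows", "payload": {
  "rows": [
    [0,0,10,0,0,0],
    [0,0,20,0,0,0],
    [0,0,30,0,0,0],
    [0,0,30,0,0,0],
    [0,0,10,0,0,0],
    [0,0,0,0,0,0]
  ]
}}

```text
time: 26.37
tool_pos: [0.4894, 0.1643, 0.2308]
ee_rot: [3.135, 0.005, 2.443]
wrist_force: [0.2, -0.2, 0.7]
width: 0.0801
finger_force: 0.0
```

Request:
{"api": "send_rows", "payload": {
  "rows": [
    [-1,-15,0,0,0,-0.08],
    [-3,-29,0,0,0,-0.08],
    [-3,-29,0,0,0,-0.08],
    [-3,-29,0,0,0,-0.08],
    [-3,-29,0,0,0,-0.08],
    [-3,-29,0,0,0,-0.08],
    [-3,-29,0,0,0,-0.08],
    [-3,-29,0,0,0,-0.08]
  ]
}}

```text
time: 27.03
tool_pos: [0.4643, -0.0552, 0.2242]
ee_rot: [-3.139, -0.002, 1.799]
wrist_force: [0.7, 0.9, 0.9]
width: 0.0802
finger_force: 0.0
```

Request:
{"api": "send_rows", "payload": {
  "rows": [
    [-3,-29,0,0,0,-0.08],
    [-3,-29,0,0,0,-0.08],
    [-3,-29,0,0,0,-0.08],
    [-3,-29,0,0,0,-0.08],
    [-3,-29,0,0,0,-0.08],
    [-3,-29,0,0,0,-0.08],
    [-3,-29,0,0,0,-0.08],
    [-3,-29,0,0,0,-0.08]
  ]
}}

```text
time: 27.7
tool_pos: [0.4405, -0.287, 0.224]
ee_rot: [-3.138, -0.001, 1.159]
wrist_force: [-0.3, 0.1, -0.1]
width: 0.0801
finger_force: 0.0
```

Request:
{"api": "send_rows", "payload": {
  "rows": [
    [-2,-11,0,0,0,-0.061],
    [0,0,0,0,0,0],
    [0,0,-15,0,0,0],
    [0,0,-20,0,0,0],
    [0,0,0,0,0,0],
    [0,0,0,0,0,0]
  ]
}}

```text
time: 28.2
tool_pos: [0.4388, -0.2954, 0.1893]
ee_rot: [-3.137, -0.002, 1.104]
wrist_force: [-0.1, -0.1, -0.2]
width: 0.0799
finger_force: 0.0
```

```bash
python3 - <<'E'
from h import *
o=sensors.get_obs();print(o["tool_pos"],o["ee_rot"],o["wrist_force"])
a=optics.snapshot("top")[130:290,70:250,::-1];b=optics.snapshot("side")[110:370,190:370,::-1]
a=cv2.resize(a,None,fx=2.2,fy=2.2);b=cv2.resize(b,None,fx=2.2,fy=2.2)
c=np.zeros((580,800,3),np.uint8);c[:a.shape[0],:a.shape[1]]=a;c[:b.shape[0],400:400+b.shape[1]]=b
cv2.imwrite("pics/c4.png",c)
E
```

```text
[ 0.43876689 -0.29539662  0.18928109] [-3.13675652e+00 -1.50635332e-03  1.10375160e+00] [-0.05687604 -0.06516535 -0.1994761 ]
```

View pics/c4.png

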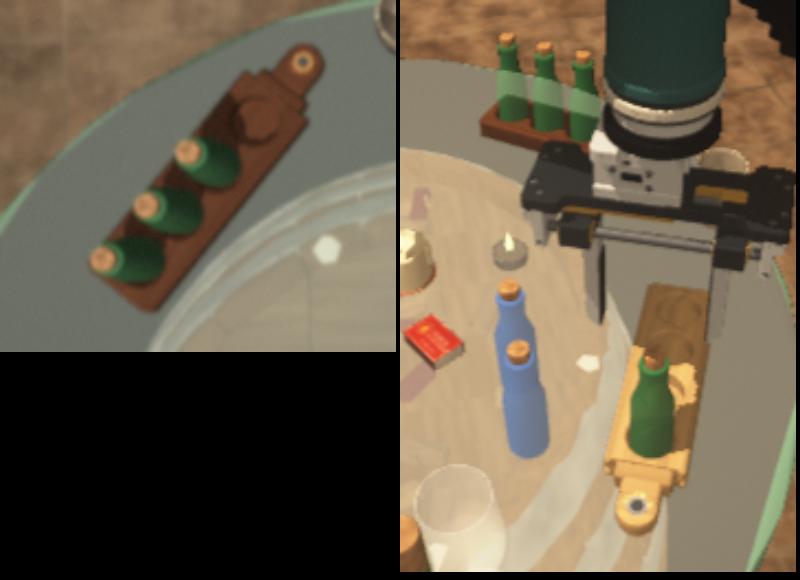

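Three flasks stand upright in wells 2 to 4, with top-crop corks at (188,151), (147,206) and (103,259). The gripper straddles sample_1, whose cork is at (654,358) in the side crop.

Request:
{"api": "send_rows", "payload": {
  "rows": [
    [-0.9,-0.3,-12,0,0,-0.001],
    [0,0,-15,0,0,0],
    [0,0,-15,0,0,0],
    [0,0,-14,0,0,0],
    [0,0,-8,0,0,0],
    [0,0,0,0,0,0],
    [0,0,0,0,0,0]
  ]
}}

```text
time: 28.88
tool_pos: [0.4387, -0.2973, 0.1275]
ee_rot: [-3.142, -0.0, 1.101]
wrist_force: [0.2, -0.3, -0.0]
width: 0.0802
finger_force: 0.0
```

Request:
{"api": "send_rows", "payload": {
  "rows": [
    [0,0,0,0,0,0],
    [0,0,0,0,0,0],
    [0,0,0,0,0,0],
    [0,0,0,0,0,0],
    [0,0,0,0,0,0],
    [0,0,0,0,0,0],
    [0,0,0,0,0,0],
    [0,0,0,0,0,0]
  ],
  "grip": 10
}}

```text
time: 29.55
tool_pos: [0.4387, -0.2974, 0.1275]
ee_rot: [3.142, 0.0, 1.101]
wrist_force: [0.3, 0.0, -1.0]
width: 0.0301
finger_force: 0.0
```

Request:
{"api": "send_rows", "payload": {
  "rows": [
    [0,0,0,0,0,0],
    [0,0,0,0,0,0],
    [0,0,0,0,0,0],
    [0,0,0,0,0,0],
    [0,0,0,0,0,0],
    [0,0,0,0,0,0]
  ]
}}

```text
time: 30.05
tool_pos: [0.4387, -0.2974, 0.1275]
ee_rot: [3.141, 0.0, 1.101]
wrist_force: [0.8, 0.2, 0.3]
width: 0.0235
finger_force: 30.0
```

Request:
{"api": "send_rows", "payload": {
  "rows": [
    [0,0,5,0,0,0],
    [0,0,10,0,0,0],
    [0,0,15,0,0,0],
    [0,0,25,0,0,0],
    [0,0,30,0,0,0],
    [0,0,30,0,0,0],
    [0,0,20,0,0,0],
    [0,0,15,0,0,0]
  ]
}}

```text
time: 30.72
tool_pos: [0.4391, -0.2978, 0.2815]
ee_rot: [3.137, 0.001, 1.101]
wrist_force: [0.4, -0.2, -1.7]
width: 0.0229
finger_force: 30.0
```

Request:
{"api": "send_rows", "payload": {
  "rows": [
    [2,12,0,0,0,0.05],
    [5.5,27,0,0,0,0.08],
    [5.5,27,0,0,0,0.08],
    [5.5,27,0,0,0,0.08],
    [5.5,27,0,0,0,0.08],
    [5.5,27,0,0,0,0.08],
    [5.5,27,0,0,0,0.08],
    [5.5,27,0,0,0,0.08]
  ]
}}

```text
time: 31.38
tool_pos: [0.4791, -0.0951, 0.2784]
ee_rot: [3.141, 0.0, 1.715]
wrist_force: [0.6, 0.7, -0.8]
width: 0.0232
finger_force: 30.0
```

Request:
{"api": "send_rows", "payload": {
  "rows": [
    [5.5,27,0,0,0,0.08],
    [5.5,27,0,0,0,0.08],
    [5.5,27,0,0,0,0.08],
    [5.5,27,0,0,0,0.08],
    [5.5,27,0,0,0,0.08],
    [5.5,27,0,0,0,0.08],
    [5.5,27,0,0,0,0.08],
    [5.5,27,0,0,0,0.08]
  ]
}}

```text
time: 32.05
tool_pos: [0.5231, 0.121, 0.2783]
ee_rot: [3.141, 0.0, 2.355]
wrist_force: [0.2, 0.4, -1.3]
width: 0.0234
finger_force: 30.0
```

Request:
{"api": "send_rows", "payload": {
  "rows": [
    [4,11,0,0,0,0.08],
    [0,0,-20,0,0,0.012],
    [0,0,-30,0,0,0],
    [0,0,-30,0,0,0],
    [0,0,-10,0,0,0],
    [0,0,0,0,0,0],
    [0,0,0,0,0,0],
    [0,0,0,0,0,0]
  ]
}}

```text
time: 32.72
tool_pos: [0.5284, 0.1306, 0.1901]
ee_rot: [3.138, 0.003, 2.443]
wrist_force: [-0.1, -0.1, -0.3]
width: 0.0234
finger_force: 30.0
```

Request:
{"api": "send_rows", "payload": {
  "rows": [
    [0.3,-0.3,-10,0,0,0],
    [0,0,-12,0,0,0],
    [0,0,-10,0,0,0],
    [0,0,-8,0,0,0],
    [0,0,-8,0,0,0],
    [0,0,-6,0,0,0],
    [0,0,-4,0,0,0],
    [0,0,0,0,0,0]
  ]
}}

```text
time: 33.38
tool_pos: [0.5269, 0.1302, 0.1281]
ee_rot: [-3.14, -0.001, 2.443]
wrist_force: [-0.7, 0.8, -2.4]
width: 0.023
finger_force: 30.0
```

Request:
{"api": "send_rows", "payload": {
  "rows": [
    [0,0,-1.5,0,0,0],
    [0,0,-0.5,0,0,0],
    [0,0,0,0,0,0],
    [0,0,0,0,0,0]
  ]
}}

```text
time: 33.72
tool_pos: [0.5277, 0.1303, 0.1279]
ee_rot: [3.141, 0.0, 2.443]
wrist_force: [-0.7, -0.1, -2.0]
width: 0.0233
finger_force: 30.0
```

Request:
{"api": "send_rows", "payload": {
  "rows": [
    [0,0,0,0,0,0],
    [0,0,0,0,0,0],
    [0,0,0,0,0,0],
    [0,0,0,0,0,0],
    [0,0,0,0,0,0],
    [0,0,0,0,0,0],
    [0,0,0,0,0,0],
    [0,0,0,0,0,0]
  ],
  "grip": 80
}}

```text
time: 34.38
tool_pos: [0.5275, 0.1303, 0.1275]
ee_rot: [3.142, -0.0, 2.443]
wrist_force: [-1.0, 0.6, 0.1]
width: 0.073
finger_force: 0.0
```

Request:
{"api": "send_rows", "payload": {
  "rows": [
    [0,0,10,0,0,0],
    [0,0,20,0,0,0],
    [0,0,30,0,0,0],
    [0,0,30,0,0,0],
    [0,0,20,0,0,0],
    [0,0,0,0,0,0]
  ]
}}

```text
time: 34.88
tool_pos: [0.5299, 0.1306, 0.2445]
ee_rot: [3.133, 0.008, 2.443]
wrist_force: [0.5, 0.4, 0.5]
width: 0.0801
finger_force: 0.0
```

Request:
{"api": "send_rows", "payload": {
  "rows": [
    [-10,-30,0,0,0,0],
    [-10,-30,0,0,0,0],
    [-10,-30,0,0,0,0],
    [-10,-30,0,0,0,0],
    [-10,-30,0,0,0,0],
    [-10,-30,0,0,0,0],
    [0,0,0,0,0,0],
    [0,0,0,0,0,0]
  ]
}}

```text
time: 35.55
tool_pos: [0.4669, -0.0507, 0.2369]
ee_rot: [3.142, -0.001, 2.44]
wrist_force: [0.6, 0.2, -0.2]
width: 0.0797
finger_force: 0.0
```

```bash
python3 - <<'E'
from h import *
a=optics.snapshot("top")[100:290,70:290,::-1];b=optics.snapshot("side")[100:260,190:370,::-1]
a=cv2.resize(a,None,fx=1.8,fy=1.8);b=cv2.resize(b,None,fx=2.2,fy=2.2)
c=np.zeros((400,800,3),np.uint8);c[:a.shape[0],:a.shape[1]]=a;c[:b.shape[0],400:400+b.shape[1]]=b
cv2.imwrite("pics/c5.png",c)
for w in[(.5277,.1302),(.4879,.1637),(.4481,.1971),(.4083,.2306)]: print((proj("top",np.array([*w,.138]))-(70,100))*1.8,(proj("side",np.array([*w,.138]))-(190,100))*2.2+(400,0))
E
```

```text
[188.6546632  137.10837179] [619.84438517  82.95445324]
[153.48472863 179.98530168] [580.02547823  73.37857323]
[118.0788143  223.27734805] [541.54546001  64.1613894 ]
[ 82.21825459 266.99686843] [504.30439698  55.20484428]
```

View pics/c5.png

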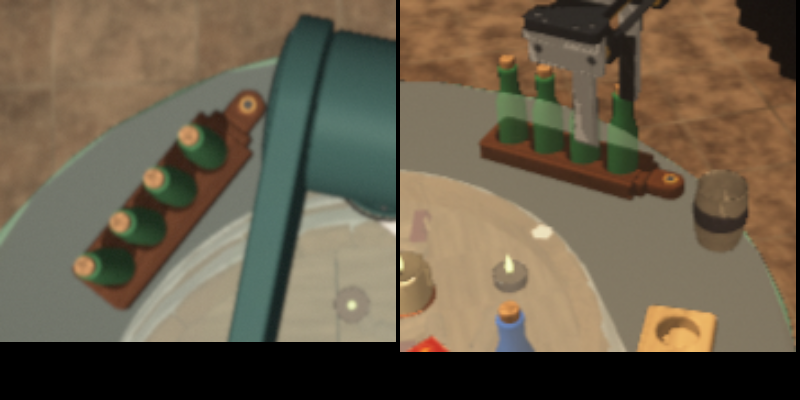

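All four flasks stand upright in the dark paddle. The corks at (188,135), (153,180), (120,222) and (84,266) match the predictions to within about 2 px, and the beaker and tealight are in place. I'll hand the job in.

```bash
python3 -c "
from bench import ticket;print(ticket.close_job())"
```

```text
the job is handed in; nothing more can be done
None
```

All four samples now stand upright in the tasting paddle in their original order from the handle, the beaker and tealight look unmoved in the last picture, and the job is handed in at about 36 s (no verdict came back).

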